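Check that a hand lever stops short of the bar

ROBOT

A 6-joint arm with a two-finger parallel gripper is mounted at the origin on a cart in front of the work surface, level with it; the furniture and walls round the work are solid. World frame = base frame: x ahead of the robot, y to its left, z up, the work surface at z = 0. Lengths are in m, angles in rad, forces in N, time in s.
With the tool pointing down it reaches from about 0.4 to 0.925 m from the base axis. Payload 3.4 kg.
Tool frame: the origin (TCP) lies on the front face of the gripper's body, between the roots of the fingers; the fingertips stand 73 mm ahead of it and the grasp point (between the pads) lies 54 mm ahead of it (robot.tcp_to_grasp is the distance from the TCP to the grasp point, in m); z points along the fingers, x is the direction in which the jaws open and shut, and the axes are right-handed (so a half turn about z gives the same grasp; the last joint's range is limited). The gripper opens to 85 mm and grips with 20 to 120 N. Pads are 22 mm wide; open, the fingers measure 114 mm over their backs; the gripper's body (76 mm by 85 mm) begins 54 mm behind the grasp point. The pads swing forward as they close: fully open they stand 13 mm farther back than shut.
Start: joints at [-1.23, 0.307, 1.506, -0, 1.328, -0.073], TCP at [0.232, -0.526, 0.304] pointing down, gripper open.
Joint ranges: [-3.12, 3.12], [-1.05, 2.28], [0.14, 2.33], [-1.42, 4.57], [0.1, 2.73], [-2.68, 2.68]. Speed limits (rad/s): [2.57, 2.57, 3.14, 3.14, 3.14, 3.14].

INTERFACE

Orientations are given as a unit quaternion [w, x, y, z].
In Python, from bench import robot, optics gives the robot as it stands.
- The arm moves only by the shell command python3 -m creep 'ROWS' [FORCE]. ROWS is a JSON object of lists of equal length, an entry for each row: "hand": the finger opening in mm, from 0 to 85.4; "slide": the shift along the tool's x, y, z in mm, a list of three; "yaw": the turn about the tool's z in degrees. In form: {"hand": [hand, ...], "slide": [[x, y, z], ...], "yaw": [yaw, ...]}. A call has 1 to 12 rows; each row shifts and turns the pose as measured when the row begins, along the tool's axes as they then stand; what a row does not reach is not made up. A row lasts 1/12 s, in which the tool goes at most 41.7 mm and 7.16 degrees, less where a joint would pass 70% of its speed; a pose out of reach is approached as far as the arm can. A call is refused whole if a number of a shift passes 41.7 or a number of a turn 7.16, either way. A call with a gripper value outside its range is refused whole. The fingers move at their own pace and stop on an object; FORCE is the grip in N (left out, the last holds). Time passes only in rows, so rows that do not move let the fingers close. It gives the time, the measured TCP pose, the force and the opening at its end, in the units of the state.
- robot.state(): the state, without advancing time (a new reading comes with each control period).
- optics.capture(name): name is "scene" or "top" or "wrist"; returns the picture (480x640x3 uint8, red, green, blue); there is no depth.
- optics.get_calibration(name): a dict with "vfov" (degrees; the focal length in pixels is half the picture's height over the tangent of half this angle, whatever the lens; pixels are square), "cx", "cy" (the principal point, pixels), "dist_coeffs" ([k1, k2, p1, p2, k3] as OpenCV has them; the pictures are not rectified), "origin" and "attitude" of the camera in the world; the wrist camera has in their place "hand_eye" (4x4, takes a point from camera to tool coordinates, whose origin is the TCP and whose axes are the tool frame's). Camera axes: x right, y down, z forward; pixel columns grow to the right and rows downward; lengths in m; the calibration is good to about 2 mm. A picture is of the moment at which its call begins: read the wrist's pose just before it. get_calibration takes no time and is no camera call.
- robot.hand_in(): hands the job in, once; it reports no verdict.
The state is a dict: "t": time; "joint_positions": joint angles; "joint_vel": joint speeds; "tau": joint torques, N m; "tool_pos": TCP position; "tool_rot": TCP orientation; "wrist_force": force on the tool from outside, world axes, zero at the start; "moment": the same for the moment, N m; "width": finger opening in m.
Only numpy, scipy, OpenCV 4.12 (cv2) and the standard library are available. Lean on these libraries where they do the work, as an engineer would, in place of code of your own. Each camera call takes 0.05 s, during which the arm holds its last target.

TASK

Check the hand lever on the handlebar stand: with the outside of the fingers push the blue lever in, on its yellow pad, until it comes up against its stop, let it come fully back out, then push it in to the stop again and finish while still holding it there, so that the gap to the bar can be measured. Push only from that outer side: do not put a finger behind the lever or pinch it, do not touch the bar or its grip, and do not force the lever hard against the stop. Leave the loose things on the bench where they are.

Things in the scene. Friction and masses are not known exactly. Their poses are not given: they have to be found in the camera images.
- lever_press (a point): centre of the outer face (robot's side) of the yellow rubber finger pad on the blue hand lever, 130 mm above the bench. Pad: 44 mm along the blade, 20 mm high, 5 mm thick. x axis: into the face, towards the bar (way to press); y: along the blade to the pivot; z up; they turn with the lever. Blade 10 mm thick, 16 mm high; its ball end begins 40 mm beyond this point.
- finger_pad: the yellow rubber finger pad itself, fixed on the lever; its frame is the lever's: origin on the pivot.
- lever_hinge (a point): the lever's upright pivot, at the same height; the lever swings about the vertical through it. lever_press lies 119 mm along the blade from it and 22 mm out; same axes as lever_press.
- lever (a joint): lever angle, rad: 0 = fully out (a spring returns it), growing anticlockwise from above as it is pressed towards the bar; its stop is at 0.32 (39 mm at lever_press). There it takes 2 N to start and 5 N just before the stop. The stop is hard. At the stop the blade is still about 30 mm clear of the rubber grip.
- lever_inner: the inner half of the same lever blade: its face towards the bar, 16 mm high, and the inner 5 mm of its thickness. Its frame is the lever's: origin on the pivot.
- bar: level round handlebar stub, 300 mm long, axis 130 mm above the bench, with black rubber grip (33 mm thick) on its right part, and at its left the lever's pivot block and the clamp that holds it on a grey post with 80 x 80 mm foot, fixed to the bench. Highest point 155 mm. Origin on the bench below its middle; y axis along the bar to the post (at y = 110 mm), x axis away from the lever.
- grip_mid (a point): middle of the rubber grip, on the bar's axis; same axes as the bar.
- rivet_tin: low round blue-labelled tin, 61 mm across, 37 mm high, standing on the bench below or behind the bar; loose, to be left alone. Origin at the centre of its underside.
- bolt_b: small grey hex bolt, 52 mm long, 18 mm high, lying under the bar; loose, to be left alone. Origin at the centre of its underside.
- nut_a: small grey hex nut, 22 mm across, 10 mm high, lying near the free end of the bar; loose, to be left alone. Origin at the centre of its underside.
- cup_brush: wire cup brush, 62 mm across, 58 mm high, at the right front; loose, to be left alone. Origin at the centre of its underside.
- spline_shaft: dark splined shaft, 37 mm across, 136 mm high, standing upright at the left front; loose, to be left alone. Origin at the centre of its underside.
- spring_b: small dark coil spring, 42 mm long, 22 mm high, lying at the left front; loose, to be left alone. Origin at the centre of its underside.

How it is judged:
By the outcome, as a careful person would: the job done as asked, in the order asked, and still so for the second after the job is handed in, while the arm keeps its last pose, push and grip.
It also fails if it takes over 38 s, if anything falls off the work surface, if the arm or the gripper's body presses on something with over 40 N, if the wrist force passes 120 N, or if a joint passes its speed limit or range.

## Working session

There is one attempt and no reset: what is moved stays moved. The work goes in short steps, Python scripts to look and compute and a shell command to move; the robot and the scene stay as the last step left them, time stands still between calls to the robot, and variables do not carry over. Pictures are saved under pics/ and viewed, and the job is handed in when it is done.

```bash
ls; mkdir -p pics; python3 - <<'E'
from bench import robot, optics
import cv2
print(robot.state())
for n in ("scene","top","wrist"):
    print(n,optics.get_calibration(n))
for n in ("scene","top"):
    cv2.imwrite(f"pics/{n}0.png",optics.capture(n)[:,:,::-1])
E
```

```text
pics
{'t': 0.0, 'joint_positions': array([-1.22949050e+00,  3.07570502e-01,  1.50768203e+00, -1.06441069e-05,
        1.32836160e+00, -7.34619329e-02]), 'joint_vel': array([-0.00156118, -0.00166247,  0.00059056, -0.00027962, -0.00171095,
        0.00069687]), 'tau': array([-4.56486414e-04, -4.57554424e+01, -2.51920456e+01, -1.36795020e-04,
        1.31622388e-02, -8.51870851e-06]), 'tool_pos': array([ 0.23152447, -0.52573483,  0.30297904]), 'tool_rot': array([-6.08765231e-04,  8.37549494e-01, -5.46360525e-01, -8.06860800e-04]), 'wrist_force': array([-0.16900228, -0.43416883,  0.08945668]), 'moment': array([-0.01871588, -0.01630813, -0.00941228]), 'width': 0.08525456531737134}
scene {'vfov': 50.55509898238688, 'cx': 320.8797048164682, 'cy': 239.12644631855082, 'dist_coeffs': array([-0.05645876,  0.        ,  0.        ,  0.        ,  0.        ]), 'origin': array([-0.00109904,  0.40594697,  0.87987139]), 'attitude': array([ 0.15522492, -0.40777195,  0.83619603, -0.33227015])}
top {'vfov': 57.52529649281814, 'cx': 326.62861059439814, 'cy': 251.84764978297656, 'dist_coeffs': array([-0.09512717,  0.        ,  0.        ,  0.        ,  0.        ]), 'origin': array([ 0.49453949, -0.04591683,  1.00222884]), 'attitude': array([ 0.02942388, -0.70108919,  0.71233497, -0.0136776 ])}
wrist {'vfov': 67.40170213604335, 'cx': 318.8611120186492, 'cy': 243.29686347407383, 'dist_coeffs': array([-0.00997641,  0.        ,  0.        ,  0.        ,  0.        ]), 'hand_eye': array([[ 9.99999954e-01, -2.44067716e-04, -1.82043351e-04,
        -6.91671066e-04],
       [ 2.84468615e-04,  9.62078838e-01,  2.72771385e-01,
        -6.95521816e-02],
       [ 1.08565367e-04, -2.72771424e-01,  9.62078863e-01,
        -7.07277605e-02],
       [ 0.00000000e+00,  0.00000000e+00,  0.00000000e+00,
         1.00000000e+00]])}
```

View pics/scene0.png

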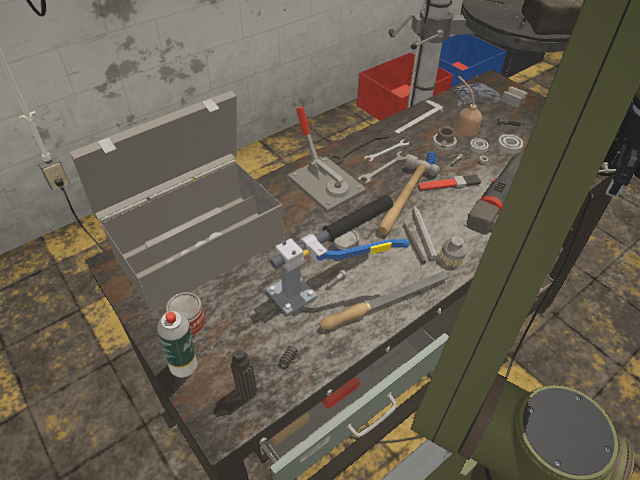

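View pics/top0.png

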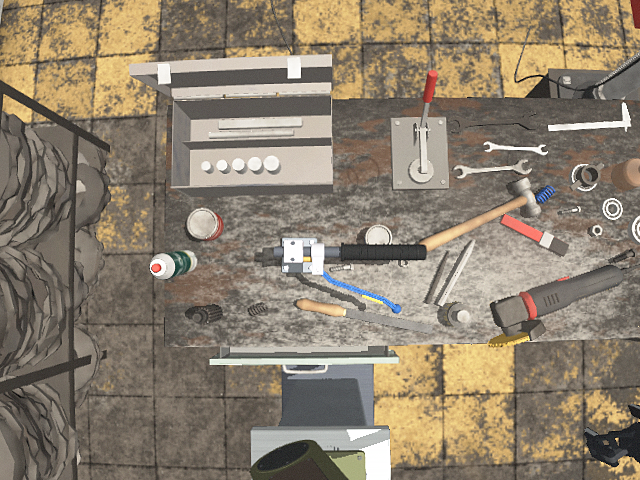

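```bash
cat > h.py <<'E'
import numpy as np, cv2
from scipy.spatial.transform import Rotation as R
from bench import robot, optics
def Rm(q): return R.from_quat([q[1],q[2],q[3],q[0]]).as_matrix()
def cam(n,st=None):
    c=optics.get_calibration(n); f=240/np.tan(np.radians(c['vfov'])/2)
    K=np.array([[f,0,c['cx']],[0,f,c['cy']],[0,0,1]])
    if n=='wrist':
        st=st or robot.state(); T=np.eye(4);T[:3,:3]=Rm(st['tool_rot']);T[:3,3]=st['tool_pos']
        T=T@c['hand_eye']; return K,c['dist_coeffs'],T[:3,:3],T[:3,3]
    return K,c['dist_coeffs'],Rm(c['attitude']),np.array(c['origin'])
def rays(n,px,st=None):
    K,d,A,o=cam(n,st); u=cv2.undistortPoints(np.array(px,float).reshape(-1,1,2),K,d)[:,0]
    return o,np.c_[u,np.ones(len(u))]@A.T
def plane(n,px,z,st=None):
    o,r=rays(n,px,st); return o+r*((z-o[2])/r[:,2:])
def proj(n,P,st=None):
    K,d,A,o=cam(n,st); return cv2.projectPoints((np.array(P,float).reshape(-1,3)-o)@A,np.zeros(3),np.zeros(3),K,d)[0][:,0]
def masks(im):
    h=cv2.cvtColor(im,cv2.COLOR_RGB2HSV)
    return cv2.inRange(h,(22,120,120),(35,255,255)),cv2.inRange(h,(100,140,80),(125,255,255))
E
python3 - <<'E'
from h import *
for n,roi in (("scene",(300,220,420,270)),("top",(315,265,410,320))):
    im=cv2.cvtColor(cv2.imread(f"pics/{n}0.png"),cv2.COLOR_BGR2RGB); x0,y0,x1,y1=roi
    y,b=masks(im); m=np.zeros_like(y); m[y0:y1,x0:x1]=255
    for k,mm in (("Y",y&m),("B",b&m)):
        nz=cv2.findNonZero(mm)[:,0].astype(float); c=nz.mean(0); print(n,k,len(nz),c,nz.min(0),nz.max(0))
        r=cv2.minAreaRect(nz.astype(np.float32)); print(r); print(plane(n,cv2.boxPoints(r),.138).round(4).tolist())
        print(plane(n,[c],.138).round(4))
    cv2.imwrite(f"pics/{n}crop.png",cv2.resize(im[y0-30:y1+10,x0-70:x1+40,::-1],None,fx=3.5,fy=3.5,interpolation=cv2.INTER_CUBIC))
E
```

```text
scene Y 160 [374.125  248.2125] [304. 243.] [391. 254.]
((347.6943359375, 250.74867248535156), (8.843581199645996, 87.62403106689453), 85.060791015625)
[[0.5349, 0.0154, 0.138], [0.4448, -0.1342, 0.138], [0.4268, -0.1191, 0.138], [0.5158, 0.0279, 0.138]]
[[ 0.4541 -0.0974  0.138 ]]
scene B 354 [362.20621469 248.4519774 ] [317. 239.] [408. 259.]
((362.50555419921875, 249.0312957763672), (9.226873397827148, 92.3957748413086), 79.9393081665039)
[[0.5148, -0.0002, 0.138], [0.4369, -0.1719, 0.138], [0.4173, -0.1568, 0.138], [0.4946, 0.0117, 0.138]]
[[ 0.468  -0.0783  0.138 ]]
top Y 30 [371.16666667 299.        ] [362. 295.] [382. 303.]
((371.9123840332031, 299.2408752441406), (21.52981185913086, 1.8795868158340454), 19.983104705810547)
[[0.4584, -0.0943, 0.138], [0.4618, -0.0956, 0.138], [0.4467, -0.1352, 0.138], [0.4433, -0.1338, 0.138]]
[[ 0.4531 -0.1133  0.138 ]]
top B 364 [363.47802198 292.88736264] [322. 272.] [400. 312.]
((361.3193664550781, 291.8157043457031), (85.4832763671875, 8.941007614135742), 25.016895294189453)
[[0.4963, -0.0146, 0.138], [0.5122, -0.0223, 0.138], [0.4386, -0.1736, 0.138], [0.4229, -0.1658, 0.138]]
[[ 0.4653 -0.0984  0.138 ]]
```

View pics/topcrop.png

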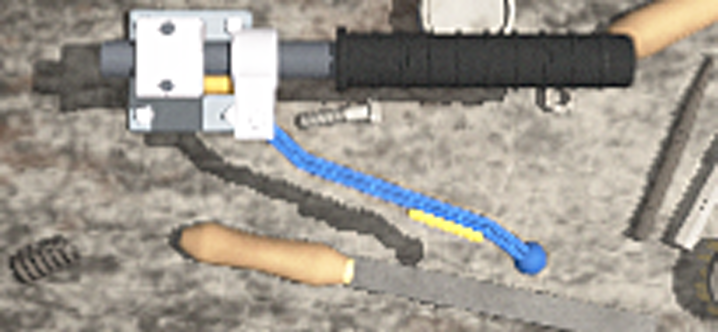

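View pics/scenecrop.png

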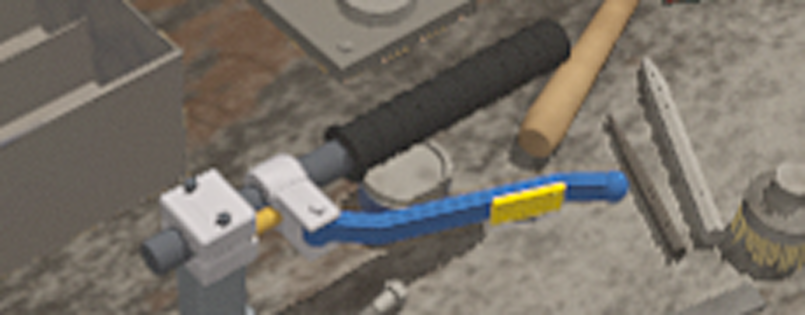

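```bash
python3 - <<'E'
from h import *
im=cv2.cvtColor(cv2.imread("pics/scene0.png"),cv2.COLOR_BGR2RGB)
h=cv2.cvtColor(im,cv2.COLOR_RGB2HSV)
y=cv2.inRange(h,(20,100,90),(36,255,255)); y[:,:355]=0;y[:,400:]=0;y[:235]=0;y[262:]=0
nz=cv2.findNonZero(y)[:,0].astype(float); c=nz.mean(0)
print(len(nz),c,cv2.boxPoints(cv2.minAreaRect(nz.astype(np.float32))).tolist())
for z in (.13,.132): print(plane("scene",[c],z))
def P(th,p): x=np.array([np.cos(th),np.sin(th),0]);yv=np.array([-np.sin(th),np.cos(th),0]);return x,yv
for p0,deg in (((.452,-.114,.13),-21),((.452,-.112,.13),-21)):
    p=np.array(p0);x,yv=P(np.radians(deg),p); H=p+119e-3*yv+22e-3*x
    pts=[p]+[p+s*22e-3*yv+t*np.array([0,0,.01]) for s in(-1,1) for t in (-1,1)]+[p+[0,0,.01]+s*22e-3*yv+x*.005 for s in (-1,1)]+[H+[0,0,.008],p-.04*yv+x*.01]
    print(H); print(proj("scene",pts).round(1).tolist()); print(proj("top",pts).round(1).tolist())
E
```

```text
157 [380.05732484 247.91082803] [[368.5294189453125, 247.11769104003906], [390.6470947265625, 241.58827209472656], [392.47064208984375, 248.8824005126953], [370.35296630859375, 254.4118194580078]]
[[ 0.45238201 -0.11271238  0.13      ]]
[[ 0.45117252 -0.11132905  0.132     ]]
[ 0.51518456 -0.01078802  0.13      ]
[[380.7, 247.7], [390.3, 248.7], [391.4, 242.0], [369.9, 253.4], [370.8, 246.7], [390.5, 240.2], [369.9, 244.9], [320.4, 250.0], [397.2, 240.0]]
[[371.2, 299.3], [381.1, 302.9], [382.2, 303.4], [360.5, 295.3], [361.1, 295.7], [383.0, 301.0], [362.0, 293.3], [318.7, 268.3], [391.9, 301.5]]
[ 0.51518456 -0.00878802  0.13      ]
[[379.9, 248.2], [389.6, 249.2], [390.7, 242.5], [369.2, 253.9], [370.0, 247.2], [389.7, 240.7], [369.1, 245.4], [319.6, 250.4], [396.5, 240.4]]
[[370.2, 299.4], [380.1, 302.9], [381.1, 303.5], [359.5, 295.4], [360.1, 295.7], [382.0, 301.1], [360.9, 293.4], [317.6, 268.3], [390.9, 301.5]]
```

```bash
python3 -m creep '{"hand":[0,0,0,0,0,0,0,0],"slide":[[0,0,0],[0,0,0],[0,0,0],[0,0,0],[0,0,0],[0,0,0],[0,0,0],[0,0,0]],"yaw":[-6.4,-6.4,-6.4,-6.4,-6.4,-6.4,-6.4,0]}' 60
cat > aim.py <<'E'
from h import *
import sys
def aim(x,y,z,ang):
    s=robot.state(); A=Rm(s['tool_rot']); d=(np.array([x,y,z])-s['tool_pos'])@A*1e3
    a=np.degrees(np.arctan2(A[1,0],A[0,0])); print('t',round(s['t'],2),'pos',s['tool_pos'].round(4),'F',s['wrist_force'].round(1),'ang',a.round(2),'w',round(s['width'],4)); print('slide',d.round(1),'yaw',round(-(ang-a),2))
if __name__=='__main__': aim(*map(float,sys.argv[1:]))
E
python3 aim.py 0.45 -0.30 0.30 -21
```

```text
t: 0.77
tool_pos: [0.2306, -0.5232, 0.2985]
tool_rot: [-0.005, 0.986, -0.167, -0.003]
wrist_force: [1.2, 0.3, 0.2]
width: 0.0003
t 0.77 pos [ 0.2306 -0.5232  0.2985] F [1.2 0.3 0.2] ang -19.27 w 0.0003
slide [ 1.334e+02 -2.831e+02  1.000e-01] yaw 1.73
```

```bash
python3 -m creep '{"hand":[0,0,0,0,0,0,0,0,0,0,0,0],"slide":[[10,-22,0],[13,-28,0],[13,-28,0],[13,-28,0],[13,-28,0],[13,-28,0],[13,-28,0],[13,-28,0],[13,-28,0],[10,-20,0],[0,0,0],[0,0,0]],"yaw":[0,0,0,0,0,0,0,0,0,0,0,0]}'
python3 aim.py 0.41 -0.098 0.26 -21
```

```text
t: 1.77
tool_pos: [0.4457, -0.3078, 0.2952]
tool_rot: [-0.007, 0.982, -0.19, -0.006]
wrist_force: [0.2, 0.2, 0.7]
width: -0.0
t 1.77 pos [ 0.4457 -0.3078  0.2952] F [0.2 0.2 0.7] ang -21.9 w -0.0
slide [-110.8 -180.9   38.8] yaw -0.9
```

```bash
python3 -m creep '{"hand":[0,0,0,0,0,0,0,0,0,0],"slide":[[-8,-12,3],[-14,-22,5],[-14,-22,5],[-14,-22,5],[-14,-22,5],[-14,-22,5],[-14,-22,5],[-12,-20,4],[-8,-14,2],[0,0,0]],"yaw":[0,0,0,0,0,0,0,0,0,0]}'
python3 aim.py 0.41 -0.098 0.26 -21
python3 - <<'E'
from h import *
s=robot.state()
cv2.imwrite("pics/w1.png",optics.capture("wrist")[:,:,::-1])
cv2.imwrite("pics/s1.png",optics.capture("scene")[:,:,::-1])
p=np.array([.452,-.1135,.13]);th=np.radians(-21);yv=np.array([-np.sin(th),np.cos(th),0])
print(proj("wrist",[p,p+.022*yv,p-.022*yv],s).round())
E
```

```text
t: 2.6
tool_pos: [0.4022, -0.102, 0.2554]
tool_rot: [-0.004, 0.978, -0.206, -0.008]
wrist_force: [0.7, 0.2, -0.5]
width: -0.0001
t 2.6 pos [ 0.4022 -0.102   0.2554] F [ 0.7  0.2 -0.5] ang -23.82 w -0.0001
slide [ 5.5 -6.8 -4.7] yaw -2.82
[[411. 253.]
 [412. 215.]
 [411. 289.]]
```

View pics/w1.png

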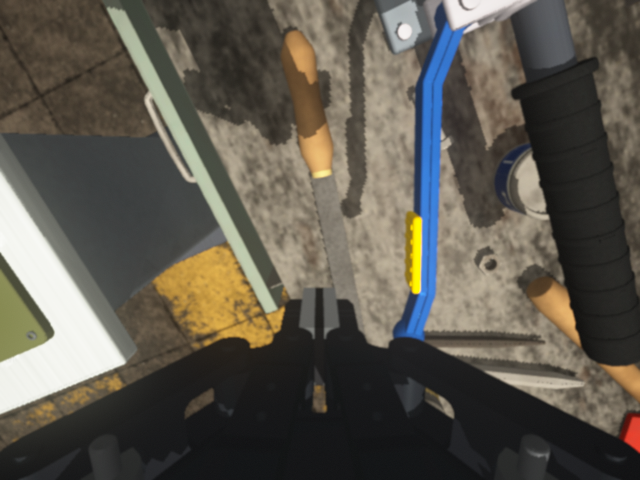

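View pics/s1.png

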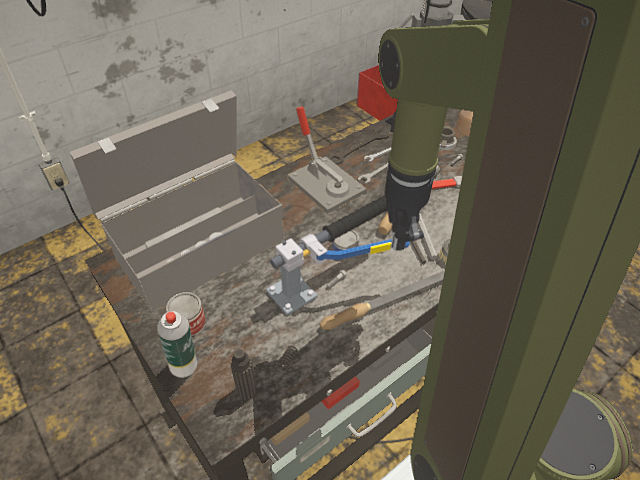

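```bash
python3 -m creep '{"hand":[0,0,0,0,0,0,0,0],"slide":[[3,-3,6],[2,-3,12],[0,0,12],[0,0,12],[0,0,12],[0,0,8],[0,0,3],[0,0,0]],"yaw":[-2,-1,0,0,0,0,0,0]}'
python3 aim.py 0.41 -0.098 0.188 -21
python3 - <<'E'
from h import *
s=robot.state();print(Rm(s['tool_rot']).round(3))
cv2.imwrite("pics/w2.png",optics.capture("wrist")[:,:,::-1])
E
```

```text
t: 3.37
tool_pos: [0.4164, -0.1135, 0.1914]
tool_rot: [0.001, 0.982, -0.187, 0.0]
wrist_force: [0.4, -0.4, 0.1]
width: 0.0001
t 3.37 pos [ 0.4164 -0.1135  0.1914] F [ 0.4 -0.4  0.1] ang -21.54 w 0.0001
slide [-11.6 -12.1   3.4] yaw -0.54
[[ 0.93  -0.367  0.   ]
 [-0.367 -0.93  -0.002]
 [ 0.001  0.001 -1.   ]]
```

View pics/w2.png

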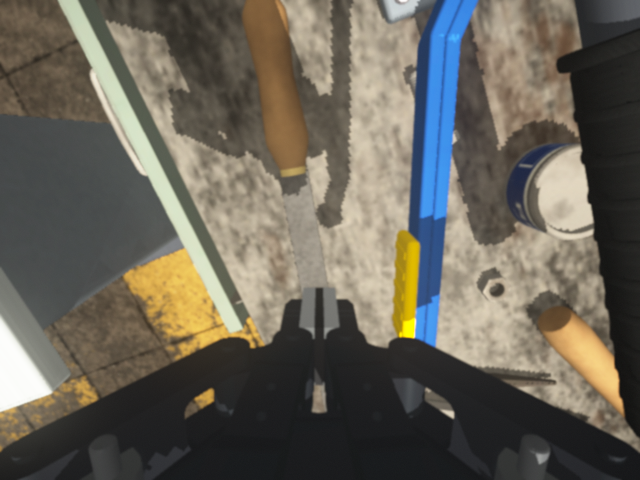

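```bash
python3 -m creep '{"hand":[0,0,0,0],"slide":[[-2,-7,1],[0,-5,1],[0,0,0],[0,0,0]],"yaw":[-0.5,0,0,0]}'
cat > geo.py <<'E'
from h import *
p0=np.array([.452,-.1135]);t0=np.radians(-21)
def fr(t): return np.array([np.cos(t),np.sin(t)]),np.array([-np.sin(t),np.cos(t)])
x,y=fr(t0);H=p0+.119*y+.022*x
s=robot.state();A=Rm(s['tool_rot']);T=s['tool_pos']
a=np.arctan2(A[1,0],A[0,0])
print('t',round(s['t'],2),'T',T.round(4),'F',s['wrist_force'].round(1),'push',round(-s['wrist_force']@A[:,0],1),'ang',np.degrees(a).round(1),'tilt',A[2,:2].round(3))
for th in (0,.08,.16,.24,.32):
    x,y=fr(t0+th);p=H-.119*y-.022*x
    d=p-.0145*x-T[:2]; print(th,'tool xy mm',(np.r_[d,0]@A*1e3).round(1)[:2],'yaw',np.degrees(-(t0+th-a)).round(1))
E
python3 geo.py
```

```text
t: 3.75
tool_pos: [0.4206, -0.1015, 0.1912]
tool_rot: [0.001, 0.983, -0.183, 0.002]
wrist_force: [-0.0, 0.1, 0.4]
width: 0.0002
t 3.75 T [ 0.4206 -0.1015  0.1912] F [-0.   0.1  0.4] push 0.1 ang -21.1 tilt [0.005 0.001]
0 tool xy mm [19.1 -0.1] yaw -0.1
0.08 tool xy mm [28.7  2.4] yaw -4.7
0.16 tool xy mm [38.5  4.2] yaw -9.2
0.24 tool xy mm [48.4  5.1] yaw -13.8
0.32 tool xy mm [58.4  5.3] yaw -18.4
```

```bash
python3 -m creep '{"hand":[0,0,0,0,0,0],"slide":[[4,0,1],[5,0,1],[4,0,0],[2,0,0],[0,0,0],[0,0,0]],"yaw":[0,0,0,0,0,0]}'
python3 geo.py
python3 -m creep '{"hand":[0,0,0,0],"slide":[[2,0,0],[2,0,0],[1,0,0],[0,0,0]],"yaw":[0,0,0,0]}'
python3 geo.py
```

```text
t: 4.25
tool_pos: [0.4373, -0.1071, 0.1902]
tool_rot: [0.001, 0.983, -0.182, 0.004]
wrist_force: [-1.7, 0.9, -0.4]
width: -0.0002
t 4.25 T [ 0.4373 -0.1071  0.1902] F [-1.7  0.9 -0.4] push 1.9 ang -21.0 tilt [0.008 0.002]
0 tool xy mm [1.5 0.7] yaw 0.0
0.08 tool xy mm [11.1  3.2] yaw -4.5
0.16 tool xy mm [20.9  5. ] yaw -9.1
0.24 tool xy mm [30.8  6. ] yaw -13.7
0.32 tool xy mm [40.7  6.2] yaw -18.3
t: 4.58
tool_pos: [0.4394, -0.1082, 0.1895]
tool_rot: [0.001, 0.983, -0.182, 0.0]
wrist_force: [-1.8, 0.5, 1.7]
width: -0.0003
t 4.58 T [ 0.4394 -0.1082  0.1895] F [-1.8  0.5  1.7] push 1.9 ang -21.0 tilt [0.001 0.002]
0 tool xy mm [-0.9  0.4] yaw 0.0
0.08 tool xy mm [8.8 3. ] yaw -4.6
0.16 tool xy mm [18.6  4.7] yaw -9.1
0.24 tool xy mm [28.5  5.7] yaw -13.7
0.32 tool xy mm [38.4  5.9] yaw -18.3
```

```bash
python3 -m creep '{"hand":[0,0,0,0,0,0,0,0],"slide":[[4,1,0],[4,1,0],[4,1,0],[4,0.5,0],[4,0.5,0],[4,0.5,0],[4,0.5,0],[2,0,0]],"yaw":[-2,-2,-2,-2,-2,-2,-1,0]}'
python3 geo.py
python3 - <<'E'
from h import *
cv2.imwrite("pics/w3.png",optics.capture("wrist")[:,:,::-1])
E
```

```text
t: 5.25
tool_pos: [0.46, -0.12, 0.188]
tool_rot: [0.001, 0.998, -0.064, -0.008]
wrist_force: [-3.9, -0.1, 2.7]
width: -0.0001
t 5.25 T [ 0.46  -0.12   0.188] F [-3.9 -0.1  2.7] push 3.9 ang -7.3 tilt [-0.016  0.003]
0 tool xy mm [-22.8  -8.9] yaw 13.7
0.08 tool xy mm [-14.   -4.1] yaw 9.1
0.16 tool xy mm [-4.9 -0.1] yaw 4.5
0.24 tool xy mm [4.5 3.2] yaw -0.1
0.32 tool xy mm [14.1  5.7] yaw -4.6
```

View pics/w3.png

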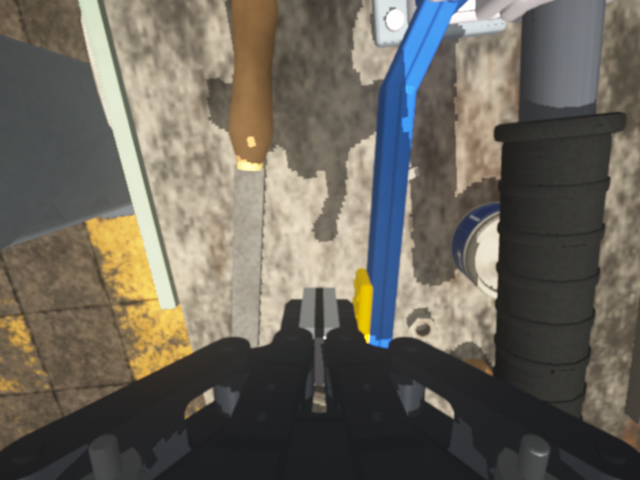

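```bash
python3 -m creep '{"hand":[0,0,0,0],"slide":[[3,1.5,0],[4,1.5,-0.5],[4,1,-0.5],[3,1,0]],"yaw":[-1.5,-1.5,-1,-0.5]}'
python3 geo.py

```

```text
t: 5.63
tool_pos: [0.4701, -0.1245, 0.1876]
tool_rot: [-0.001, 1.0, -0.025, -0.012]
wrist_force: [-4.7, 1.6, 3.2]
width: 0.0002
t 5.63 T [ 0.4701 -0.1245  0.1876] F [-4.7  1.6  3.2] push 4.8 ang -2.8 tilt [-0.024 -0.002]
0 tool xy mm [-32.4 -14.6] yaw 18.2
0.08 tool xy mm [-24.   -9.2] yaw 13.6
0.16 tool xy mm [-15.2  -4.5] yaw 9.0
0.24 tool xy mm [-6.1 -0.5] yaw 4.4
0.32 tool xy mm [3.3 2.8] yaw -0.2
```

```bash
python3 -m creep '{"hand":[0,0],"slide":[[3,1.5,-0.5],[3,1,-0.5]],"yaw":[0,0]}'
python3 geo.py|head -1
python3 -m creep '{"hand":[0],"slide":[[3,0.5,-0.5]],"yaw":[0]}'
python3 geo.py
```

```text
t: 5.8
tool_pos: [0.4742, -0.1258, 0.1876]
tool_rot: [-0.003, 1.0, -0.025, -0.015]
wrist_force: [-11.1, 1.6, 4.5]
width: -0.0001
t 5.8 T [ 0.4742 -0.1258  0.1876] F [-11.1   1.6   4.5] push 11.3 ang -2.9 tilt [-0.029 -0.005]
t: 5.88
tool_pos: [0.4746, -0.1258, 0.1876]
tool_rot: [-0.004, 1.0, -0.025, -0.018]
wrist_force: [-12.1, -1.0, 9.6]
width: 0.0
t 5.88 T [ 0.4746 -0.1258  0.1876] F [-12.1  -1.    9.6] push 12.4 ang -2.9 tilt [-0.036 -0.007]
0 tool xy mm [-36.9 -15.7] yaw 18.1
0.08 tool xy mm [-28.6 -10.3] yaw 13.5
0.16 tool xy mm [-19.8  -5.6] yaw 9.0
0.24 tool xy mm [-10.7  -1.6] yaw 4.4
0.32 tool xy mm [-1.3  1.7] yaw -0.2
```

```bash
python3 - <<'E'
from h import *
cv2.imwrite("pics/w4.png",optics.capture("wrist")[:,:,::-1])
t=optics.capture("top"); cv2.imwrite("pics/t4.png",cv2.resize(t[220:330,240:460,::-1],None,fx=3.5,fy=3.5,interpolation=cv2.INTER_CUBIC))
E
python3 geo.py|head -1
```

```text
t 5.98 T [ 0.4745 -0.1259  0.1876] F [-10.7   1.1   6.2] push 11.0 ang -2.9 tilt [-0.036 -0.007]
```

View pics/w4.png

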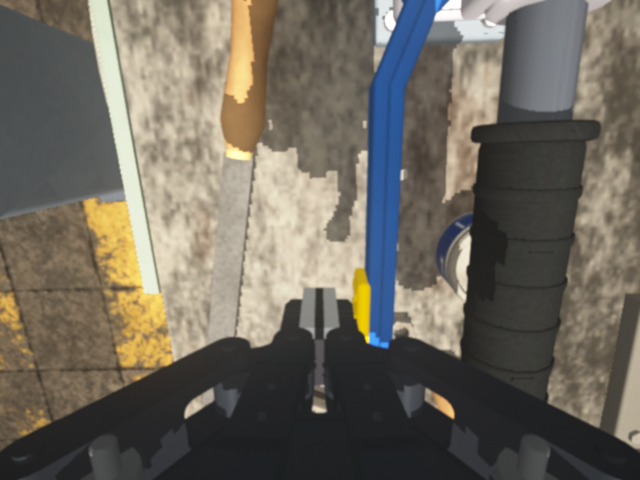

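View pics/t4.png

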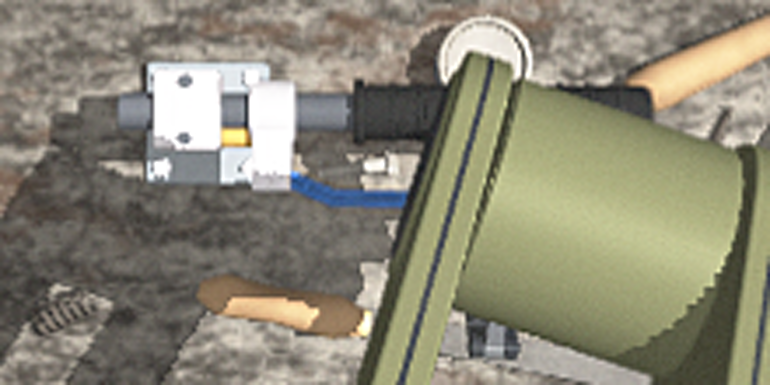

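```bash
python3 -m creep '{"hand":[0,0,0,0,0,0,0,0,0,0,0,0],"slide":[[-4,0,0],[-5,-1,0],[-6,-1,0],[-6,-1.5,0],[-6,-1.5,0],[-6,-1.5,0],[-6,-1.5,0],[-6,-1.5,0],[-6,-1,0],[-4,0,0],[0,0,0],[0,0,0]],"yaw":[0,-0,1.5,2.5,2.5,2.5,2.5,2.5,2.5,1.5,0,0]}'
python3 geo.py
python3 - <<'E'
from h import *
cv2.imwrite("pics/w5.png",optics.capture("wrist")[:,:,::-1])
E
```

```text
t: 6.98
tool_pos: [0.4302, -0.1052, 0.191]
tool_rot: [-0.003, 0.981, -0.192, -0.006]
wrist_force: [0.4, -0.3, -0.6]
width: -0.0001
t 6.98 T [ 0.4302 -0.1052  0.191 ] F [ 0.4 -0.3 -0.6] push -0.5 ang -22.2 tilt [-0.012 -0.003]
0 tool xy mm [ 8.8 -0.2] yaw -1.2
0.08 tool xy mm [18.5  2.1] yaw -5.7
0.16 tool xy mm [28.4  3.7] yaw -10.3
0.24 tool xy mm [38.3  4.4] yaw -14.9
0.32 tool xy mm [48.2  4.4] yaw -19.5
```

View pics/w5.png

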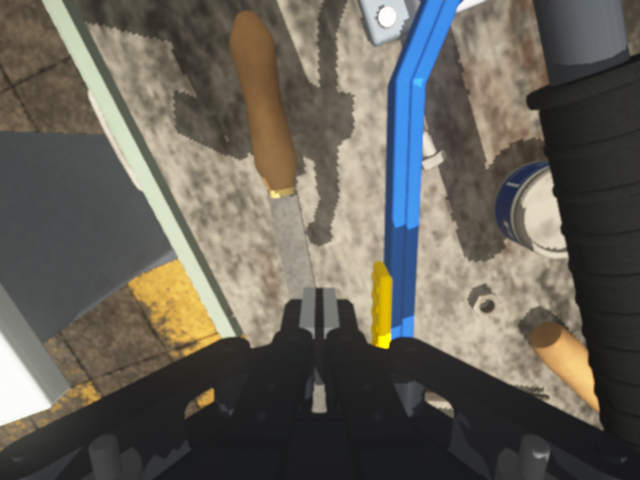

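```bash
python3 -m creep '{"hand":[0,0,0,0,0,0],"slide":[[-4,0,0],[-2,0,0],[0,0,0],[0,0,0],[0,0,0],[0,0,0]],"yaw":[-0.5,0,0,0,0,0]}'
python3 geo.py
python3 - <<'E'
from h import *
s=robot.state(); im=optics.capture("wrist"); cv2.imwrite("pics/w6.png",im[:,:,::-1])
_,b=masks(im)
for t in (0,.03):
    a=np.radians(-21);p=np.array([.452,-.1135]);f=lambda a:(np.array([np.cos(a),np.sin(a)]),np.array([-np.sin(a),np.cos(a)]))
    x,y=f(a);H=p+.119*y+.022*x;x,y=f(a+t);q=H-.119*y-.022*x
    print(t,proj("wrist",[np.r_[q+y*.03+x*k,.138] for k in (.005,.015)]+[np.r_[q+y*.022,.14]],s).round(1).tolist())
for v in (220,240): print(v,np.where(b[v,330:460])[0][[0,-1]]+330)
y,_=masks(im); nz=np.argwhere(y[240:340,350:430]);print(nz.min(0)+[240,350])
E
```

```text
t: 7.53
tool_pos: [0.427, -0.1038, 0.1915]
tool_rot: [-0.003, 0.982, -0.187, -0.003]
wrist_force: [0.7, 0.6, -0.4]
width: 0.0004
t 7.53 T [ 0.427  -0.1038  0.1915] F [ 0.7  0.6 -0.4] push -0.4 ang -21.5 tilt [-0.007 -0.004]
0 tool xy mm [12.3 -0. ] yaw -0.5
0.08 tool xy mm [22.   2.4] yaw -5.1
0.16 tool xy mm [31.8  4.1] yaw -9.7
0.24 tool xy mm [41.7  5. ] yaw -14.3
0.32 tool xy mm [51.7  5.1] yaw -18.9
0 [[407.7, 255.9], [435.4, 255.7], [394.0, 278.7]]
0.03 [[415.0, 257.1], [442.7, 256.1], [401.9, 280.2]]
220 [400 427]
240 [400 425]
[262 378]
```

```bash
python3 - <<'E'
from h import *
im=cv2.imread("pics/w6.png"); s=robot.state()
a=np.radians(-21);p=np.array([.452,-.1135]);x=np.array([np.cos(a),np.sin(a)]);y=np.array([-np.sin(a),np.cos(a)])
P=[np.r_[p+y*i+x*j,z] for i in(.022,-.022) for j,z in ((0,.12),(0,.14),(.005,.14))]
for u in proj("wrist",P,s): print(u.round()); cv2.circle(im,tuple(int(v) for v in u),3,(0,0,255),-1)
A=Rm(s['tool_rot'])
for yy in (-.011,.011):
  for xx in (-.0145,.0145): cv2.circle(im,tuple(int(v) for v in proj("wrist",[s['tool_pos']+A@[xx,yy,.073]],s)[0]),3,(0,255,0),-1)
cv2.imwrite("pics/w6o.png",im)
E
```

```text
[385. 261.]
[394. 279.]
[408. 279.]
[381. 354.]
[389. 383.]
[401. 383.]
```

View pics/w6o.png

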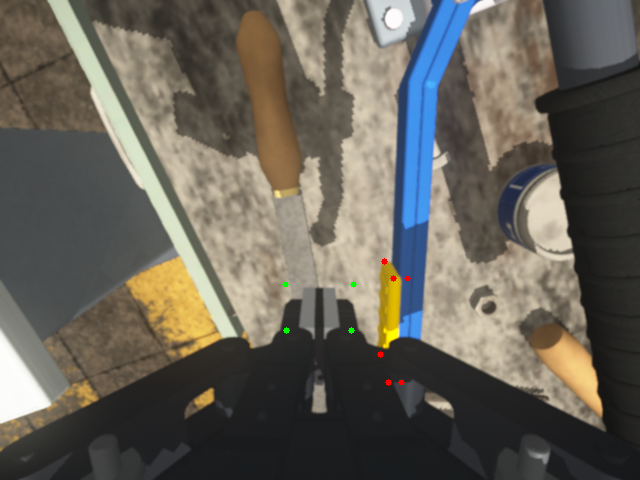

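```bash
python3 -m creep '{"hand":[0,0,0,0,0,0,0,0,0,0,0,0],"slide":[[4,0,1],[4,0,1],[3,0,0],[4,1,0],[4,1,0],[4,1,0],[4,1,0],[4,0.5,0],[4,0.5,0],[4,0.5,0],[4,1,0],[4,1,0]],"yaw":[0,-0.5,-1,-2,-2,-2,-2,-2,-2,-2,-1.5,-1]}'
python3 geo.py
```

```text
t: 8.58
tool_pos: [0.4629, -0.1219, 0.1855]
tool_rot: [-0.006, 1.0, -0.018, -0.018]
wrist_force: [-4.8, 1.4, 3.6]
width: -0.0001
t 8.58 T [ 0.4629 -0.1219  0.1855] F [-4.8  1.4  3.6] push 5.0 ang -2.0 tilt [-0.035 -0.011]
0 tool xy mm [-24.9 -12.7] yaw 19.0
0.08 tool xy mm [-16.6  -7.2] yaw 14.4
0.16 tool xy mm [-7.9 -2.3] yaw 9.8
0.24 tool xy mm [1.1 1.8] yaw 5.2
0.32 tool xy mm [10.5  5.2] yaw 0.6
```

```bash
python3 -m creep '{"hand":[0,0,0,0],"slide":[[4,2,-1],[4,1.5,-1],[4,1,-1],[3,1,-1]],"yaw":[0,0,0,0]}'
python3 geo.py|sed -n '1p;6p'
```

```text
t: 8.92
tool_pos: [0.4741, -0.1259, 0.1862]
tool_rot: [-0.009, 1.0, -0.018, -0.024]
wrist_force: [-5.0, 1.7, -2.9]
width: 0.0
t 8.92 T [ 0.4741 -0.1259  0.1862] F [-5.   1.7 -2.9] push 4.9 ang -2.0 tilt [-0.049 -0.017]
0.32 tool xy mm [-0.8  1.6] yaw 0.7
```

```bash
python3 -m creep '{"hand":[0,0],"slide":[[3,0.5,0],[2,0.5,0]],"yaw":[0,0]}'
python3 geo.py|sed -n '1p;6p'
```

```text
t: 9.08
tool_pos: [0.4754, -0.1263, 0.1855]
tool_rot: [-0.01, 0.999, -0.017, -0.03]
wrist_force: [-8.7, 2.3, 7.9]
width: 0.0
t 9.08 T [ 0.4754 -0.1263  0.1855] F [-8.7  2.3  7.9] push 9.3 ang -2.0 tilt [-0.06  -0.019]
0.32 tool xy mm [-2.2  1.2] yaw 0.7
```

```bash
cat > tip.py <<'E'
from h import *
s=robot.state();A=Rm(s['tool_rot']);print('tip',(s['tool_pos']+A@[.0145,0,.06]).round(4),'F',s['wrist_force'].round(1),'t',round(s['t'],2))
E
python3 tip.py; python3 -m creep '{"hand":[0],"slide":[[3,0.3,-0.3]],"yaw":[0]}' >/dev/null; python3 tip.py
python3 - <<'E'
from h import *
cv2.imwrite("pics/w7.png",optics.capture("wrist")[:,:,::-1])
cv2.imwrite("pics/s7.png",optics.capture("scene")[:,:,::-1])
for i in range(4): optics.capture("top")
E
python3 tip.py
```

```text
tip [ 0.4864 -0.1256  0.1248] F [-8.7  2.3  7.9] t 9.08
tip [ 0.4864 -0.1255  0.1248] F [-12.6   1.5   6.7] t 9.17
tip [ 0.4863 -0.1255  0.1248] F [-10.5   2.    6.5] t 9.47
```

View pics/w7.png

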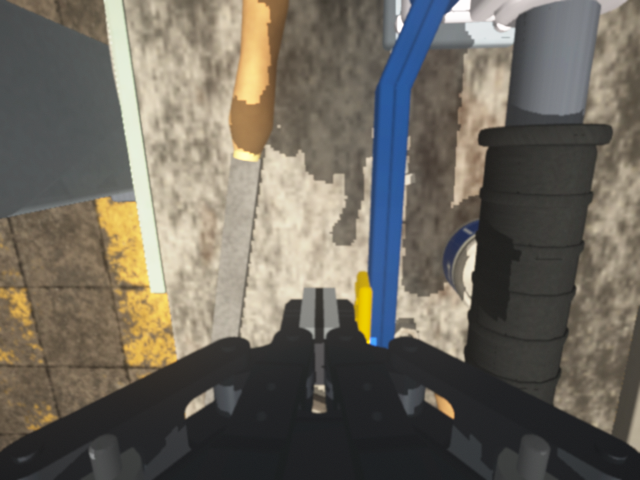

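View pics/s7.png

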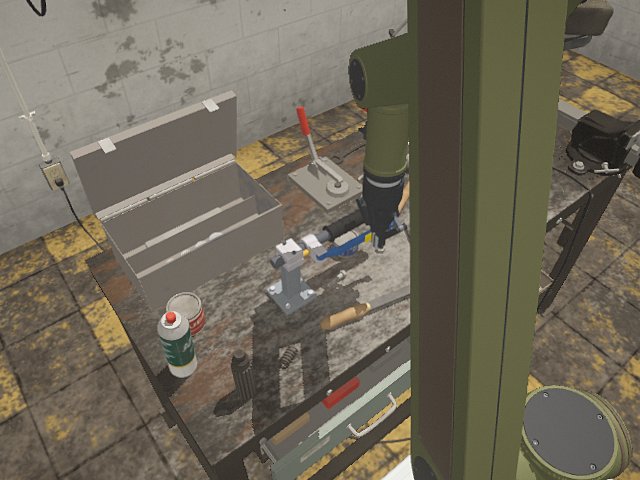

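```bash
python3 -c "
from bench import robot
print(robot.hand_in())"; python3 tip.py
```

```text
the job is handed in; nothing more can be done
None
the job is handed in; nothing more can be done
```

I pushed the lever in to its stop, let it come fully back out, pushed it in to the stop again, and handed the job in while holding it there. It took about 9.5 s of the 38 s allowed. I pushed with the closed fingers, using the back of one finger on the outer face of the yellow pad.

- **At the stop:** on the second push, a further command raised the push from about 9 to 12.6 N, but the contact point did not move. It then held steady at about 10.5 N. The first push peaked at 12.4 N.
- **Fully back out between the pushes:** the wrist force was about zero, and the wrist picture showed a clear gap between finger and pad. The blade appeared about 8 px (roughly 3 mm) further out than I predicted, which I put down to calibration and pad-location error.
- **Bar, grip and loose things:** the pictures show the fingers on the outer side only, with the bar and grip clear. The loose things I could see had not moved. The arm hid parts of the top and scene views, so I could not confirm every one.
- **Disagreement:** the tool tilted about 3.5° while pressing. An upward force of about 6.5 N on the tool (10 N at most) came with it, probably friction on the rubber pad. I left this uncorrected.

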